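# Set the fume-extraction dampers for the board on the bench

### The job

Both damper levers on the fume duct have been left open. On the side where the circuit board stands in its holder, swing the lever back until it lines up with the small brass clip on its quadrant; swing the lever on the other side (where the phone lies) all the way over to its closed stop, leaning to the robot's left. Let go of both levers, and do not shift the clips or the things on the bench.

Things in the scene. Friction and masses are not known exactly. Their poses are not given: they have to be found in the camera images.
- duct: Fixed fume duct: steel pipe 80 mm across, 760 mm long, axis 75 mm up. Origin: on the bench under its middle; y axis along the pipe to the robot's left, x axis away from the robot. At y +160 and -160 mm, on the robot's side: a lever, a quadrant plate (radius 84 mm, 9 mm behind the lever) and under it a grey intake hood (130 mm wide, 40 mm high, x -25 to -95 mm).
- lamp_bar (a point): Middle of the underside of the fixed lamp bar above the levers, 317 mm up: 24 mm wide (duct x -76 to -52 mm), 20 mm high, as long as the duct, on posts at duct y +-365 mm. A gripper held upright at a handle hits the bar; tilted 28 to 40 deg with its body leaning back towards the robot (duct -x), it clears. Beyond the -y post stands a white filter box 200 mm high.
- damper_left (a joint): Angle of the left damper lever, rad, on a hinge that lies along the duct's x axis and holds by friction where it is left. 0 = closed, against its stop, leaning 0.75 rad (43 deg) from upright to the duct's +y (robot's left); 0.75 = upright; 1.5 = wide open, leaning to -y. About 3 N at the handle moves it.
- damper_right (a joint): The same for the right damper lever (also closed at 0, leaning to +y).
- knob_left (a point): Middle of the black handle at the end of the left lever: a round peg 24 mm in diameter that sticks out 44 mm from the lever (flat steel bar 16 x 5 mm) towards the robot, parallel to the hinge, 135 mm from it. This point is 26 mm in front of the lever's plane. Its z axis points outwards along the lever, its x axis along the hinge.
- knob_right (a point): The same for the right lever.
- hinge_left (a point): Hinge centre of the left lever, in the lever's plane, 75 mm above the bench; at x -56, y +160 mm on the duct; axes as the duct's.
- hinge_right (a point): Hinge centre of the right lever; at x -56, y -160 mm on the duct; axes as the duct's.
- clip_left (a joint): Angle, rad, of the small brass marker clip on the rim of the left quadrant, measured like the lever: the lever lines up with it when both read the same.
- clip_right (a joint): The same for the clip on the right quadrant.
- clip_left_tip (a point): Outer end of the left clip (tab 12 mm wide), 96 mm from the hinge axis and 10 mm behind the lever's plane; its z axis points outwards from the hinge through the clip.
- clip_right_tip (a point): The same for the right clip.
- board: Green circuit board in a low metal holder, 80 x 120 x 35 mm, loose on the bench on the robot's side of the duct, in front of one of the two hoods: it tells which side is in use. Origin: centre of its underside.
- phone: Black phone lying on a rubber mat, 86 x 160 x 15 mm, in front of the other hood. Origin: centre of its underside.
- meter: Multimeter with red casing, 90 x 180 x 37 mm, lying on the robot's side of the duct; leave alone. Origin: centre of its underside.
- screwdriver: Screwdriver 160 mm long lying on the robot's side of the duct; leave alone. Origin: under its middle.
Things that resemble listed ones, but are neither listed nor needed, are in the scene too. What is shaped like the board but pink or purple is not meant.

How it is judged:
By the outcome, as a careful person would: the job done as asked, in the order asked, and still so for the second after the job is handed in, with the robot touching nothing.
It also fails if it takes over 58 s, if anything falls off the work surface, if the arm or the gripper's body presses on something with over 40 N, if the wrist force passes 120 N, or if a joint passes its speed limit or range.

### The arm

A 6-joint arm with a two-finger parallel gripper is mounted at the origin on the work surface. World frame = base frame: x ahead of the robot, y to its left, z up, the work surface at z = 0. Lengths are in mm, angles in rad, forces in N, time in s.
With the tool pointing down it reaches from about 350 to 875 mm from the base axis. Payload 4.2 kg.
Tool frame: the origin (TCP) lies midway between the tips of the shut fingers; the grasp point (between the pads) lies 19 mm behind it (arm.tcp_to_grasp is the distance from the TCP to the grasp point, in mm); z points along the fingers, y is the line along which they close (so a half turn about z gives the same grasp; the last joint's range is limited). The gripper opens to 85 mm and grips with 20 to 120 N. Pads are 22 mm wide; open, the fingers measure 114 mm over their backs; the gripper's body (76 mm by 85 mm) begins 54 mm behind the grasp point. The pads swing forward as they close: fully open they stand 13 mm farther back than shut.
Start: joints at [-1.035, 0.385, 0.008, 0, -1.194, -0.259], TCP at [170.816, -601.183, 231.312] pointing down, gripper open.
Joint ranges: [-3.14, 3.14], [-1.21, 2.06], [-1.07, 1.41], [-3.16, 2.05], [-2.99, -0.16], [-3.1, 3.1]. Speed limits (rad/s): [2.79, 2.79, 3.14, 3.14, 3.14, 3.14].

### API

Orientations are given as a unit quaternion [x, y, z, w].
In Python, from bench import arm, get_image gives the robot as it stands.
- The arm moves only by the tool drive_tool, never from a script. Its argument "deltas" is a list of rows, each a list of 2 entries, a list of its own where there are three numbers: the shift along the tool's x, y, z in cm, then the turn, a rotation vector about the tool's x, y, z in degrees. In form: [[[x, y, z], [ax, ay, az]], ...]. A call has 1 to 12 rows; each row shifts and turns the commanded pose from where the row before left it, along the tool's axes as they then stand; what a row does not reach is not made up. A row lasts 1/10 s, in which the tool goes at most 50 mm and 8.59 degrees, less where a joint would pass 70% of its speed; a pose out of reach is approached as far as the arm can. A call with a gripper value outside its range is refused whole. "claw" is the finger opening in cm, from 0 to 8.54, set as the call begins (left out, the last holds). The fingers move at their own pace and stop on an object; the grip force is fixed at half the most. Time passes only in rows, so rows that do not move let the fingers close. It gives the time, the measured TCP pose, the force, the opening and the grip force at its end, in the units of the state.
- arm.read_state(): the state, without advancing time (a new reading comes with each control period).
- get_image(name): name is "side" or "top" or "wrist"; returns a dict with "img" (480x640x3 uint8, red, green, blue), "fx", "fy", "cx", "cy" (pixels), "eye" and "orientation" of the camera in the world; the wrist camera has in their place "mount" (4x4, takes a point from camera to tool coordinates, whose origin is the TCP and whose axes are the flange's). Camera axes: x right, y down, z forward; pixel columns grow to the right and rows downward; lengths in mm; the calibration is good to about 2 mm. A picture is of the moment at which its call begins: read the wrist's pose just before it. There is no depth.
- arm.job_done(): hands the job in; it is judged then, once.
The state is a dict: "clock": time; "joints": joint angles; "joint_vel": joint speeds; "joint_efforts": joint torques, N m; "position": TCP position; "ee_rot": TCP orientation; "contact_force": force on the tool from outside, world axes, zero at the start; "wrist_torque": the same for the moment, N m; "gripper_width": finger opening in mm; "grasp_force": force on a finger pad.
Only numpy, scipy, OpenCV 4.12 (cv2) and the standard library are available. Lean on these libraries where they do the work, as an engineer would, in place of code of your own. Each camera call takes 0.05 s, during which the arm holds its last target. There are 200 camera calls.

## Working session

There is one attempt and no reset: what is moved stays moved. The work goes in short steps, Python scripts to look and compute and a tool call to move; the robot and the scene stay as the last step left them, time stands still between calls to the robot, and variables do not carry over. Pictures are saved under pics/ and viewed, at most 10 in all, crops included, and the job is handed in when it is done.

Besides the shell and the picture viewer there is one more tool, called after "Emit:" in YAML: its name, and indented under it one key for each argument. drive_tool: Moves the arm, as the interface text tells. Its arguments: {"type":"object","properties":{"deltas":{"type":"array"},"claw":{"type":"number"}},"required":["deltas"]}

```bash
mkdir -p pics; ls
python3 - <<'E'
from bench import arm,get_image
import cv2,numpy as np
s=arm.read_state();print(s['clock'],s['position'],s['ee_rot'],arm.tcp_to_grasp)
for n in("side","top"):
    d=get_image(n);cv2.imwrite(f"pics/{n}0.png",d["img"][:,:,::-1]);print(n,{k:v for k,v in d.items() if k!="img"})
E
```

```text
pics
0.0 [ 170.65719185 -600.64337945  230.21433447] [-1.37872211e-01  9.90449419e-01  1.07859015e-03 -1.97895659e-04] 18.700000000000003
side {'fx': 435.8661456960756, 'fy': 435.8661456960756, 'cx': 316.6525601751112, 'cy': 235.59691133350157, 'eye': array([193.4953936 , 710.93329305, 604.15514861]), 'orientation': array([-0.18084018,  0.83489714, -0.50746862,  0.11277941])}
top {'fx': 477.549053041023, 'fy': 477.549053041023, 'cx': 323.5048654355905, 'cy': 241.56775692300494, 'eye': array([ 332.85814385,    8.84044451, 1059.54396719]), 'orientation': array([ 0.70906053, -0.69868747,  0.06766435, -0.06701134])}
```

View pics/side0.png

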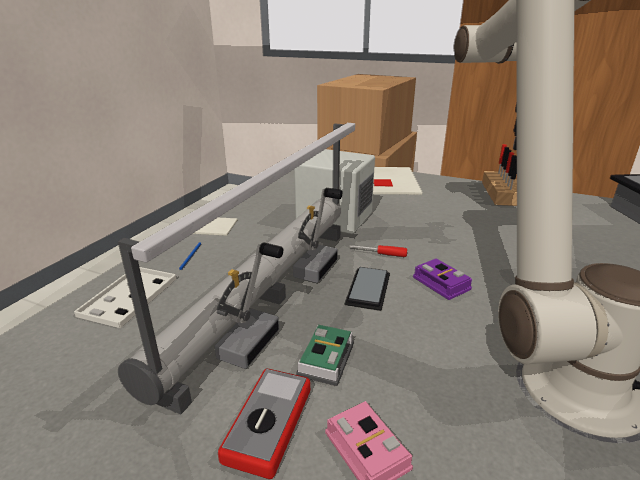

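View pics/top0.png

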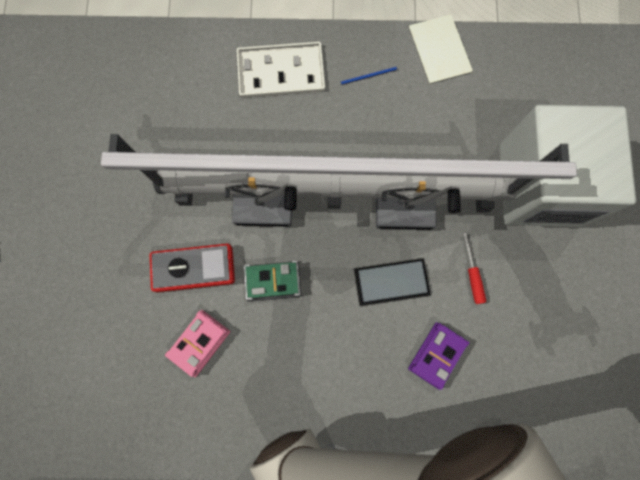

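The side view shows the green board at (326,350) and the phone at (368,288). The knobs are at (271,250) and (333,193), and the brass clips at (235,277) and (311,211). In the top view the board is at (272,280), in front of the left (+y) hood, and the phone is at (392,282), in front of the right hood. The pink (197,343) and purple (439,355) look-alikes are not meant, because only the green one fits the description.

```bash
cat > h.py <<'E'
import numpy as np,cv2
from scipy.spatial.transform import Rotation as R
from bench import arm,get_image
def shot(n):
    s=arm.read_state() if n=="wrist" else None
    d=get_image(n)
    if n=="wrist":
        T=np.eye(4);T[:3,:3]=R.from_quat(s['ee_rot']).as_matrix();T[:3,3]=s['position'];T=T@np.array(d['mount'])
        d['Rm'],d['eye']=T[:3,:3],T[:3,3]
    else: d['Rm']=R.from_quat(d['orientation']).as_matrix()
    return d
def ray(d,p):
    v=d['Rm']@np.array([(p[0]-d['cx'])/d['fx'],(p[1]-d['cy'])/d['fy'],1]);return np.array(d['eye']),v/np.linalg.norm(v)
def plane(d,p,z):
    o,v=ray(d,p);return o+v*(z-o[2])/v[2]
def tri(*dp):
    A=np.zeros((3,3));b=np.zeros(3)
    rs=[ray(d,p) for d,p in dp]
    for o,v in rs:
        M=np.eye(3)-np.outer(v,v);A+=M;b+=M@o
    x=np.linalg.solve(A,b);return x,max(np.linalg.norm(np.cross(v,x-o)) for o,v in rs)
def proj(d,X):
    c=np.asarray(d['Rm']).T@(np.asarray(X)-d['eye']);return np.array([d['fx']*c[0]/c[2]+d['cx'],d['fy']*c[1]/c[2]+d['cy']])
def blobs(d,lo,hi,roi,amin=4):
    x0,y0,x1,y1=roi;h=cv2.cvtColor(np.ascontiguousarray(d['img'][y0:y1,x0:x1]),cv2.COLOR_RGB2HSV)
    n,_,st,c=cv2.connectedComponentsWithStats(cv2.inRange(h,lo,hi))
    return [(c[i]+[x0,y0],st[i][:5]+[x0,y0,0,0,0]) for i in range(1,n) if st[i][4]>=amin]
E
python3 - <<'E'
from h import *
S,T=shot("side"),shot("top")
for n,d,rois in(("S",S,[(220,180,350,300)]),("T",T,[(220,165,480,215)])):
    for nm,lo,hi in(("brass",(12,110,100),(28,255,255)),("black",(0,0,0),(180,255,32))):
        for c,st in blobs(d,lo,hi,rois[0],6):print(n,nm,c.round(1),st)
a=cv2.resize(S['img'][170:320,210:360],(600,600),interpolation=cv2.INTER_CUBIC)
cv2.imwrite("pics/sc.png",a[:,:,::-1])
b=cv2.resize(T['img'][140:240,220:480],(780,300),interpolation=cv2.INTER_CUBIC)
cv2.imwrite("pics/tc.png",b[:,:,::-1])
# lamp bar ends (top edge corners) rough
for p in((103,154),(103,167),(575,164),(575,177)):print(plane(T,p,337).round(1))
print(plane(T,(272,280),35),plane(T,(392,282),15))
E
```

```text
S brass [310.9 210.1] [307 206   8  13  48]
S brass [234. 276.] [228 269  11  19 105]
S black [332.4 194.1] [324 189  18  10 103]
S black [270.6 250.8] [260 243  23  15 178]
S black [327.4 265.6] [319 252  18  28 139]
S black [347.9 296.3] [347 293   3   7   9]
T brass [251.3 181.5] [248 178   7   8  47]
T brass [421.7 185.5] [419 182   6   8  42]
T black [290.5 197.7] [285 187  12  23 211]
T black [453.9 200.4] [448 189  12  24 203]
T black [478.  205.3] [477 201   3  10  23]
[609.4 363.1 337. ]
[587.7 360.9 337. ]
[ 604.2 -389.5  337. ]
[ 582.5 -387.7  337. ]
[444.84956849 118.89585123  35.        ] [ 446.5252818  -142.12829696   15.        ]
```

View pics/sc.png

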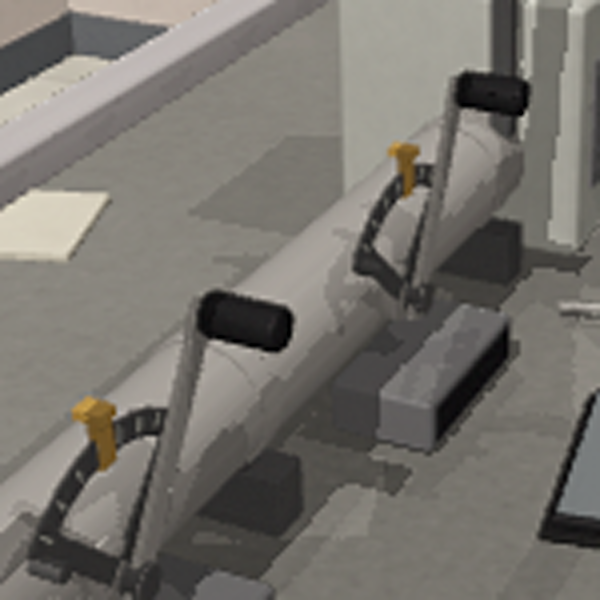

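View pics/tc.png

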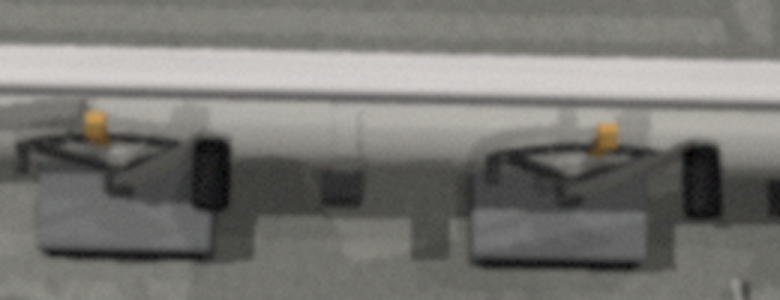

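The left clip in the crops is at side (234,276) and top (251.5,181.5). The right clip is at side (311,210) and top (421.7,185.5). Both knobs lean to -y. The only levers are the two listed, and the board (green) is on the left.

Run:
```python
from h import *
from scipy.optimize import least_squares
S,T=shot("side"),shot("top")
P={}
for n,ps,pt in(("kL",(270.6,250.8),(290.5,197.7)),("kR",(332.4,194.1),(453.9,200.4)),("cL",(234,276),(251.3,181.5)),("cR",(310.9,210.1),(421.7,185.5))):
    x,e=tri((S,ps),(T,pt));P[n]=x;print(n,x.round(1),round(e,1))
def mod(p):
    x0,y0,w,kl,kr,cl,cr,r,dx=p;c,s=np.cos(w),np.sin(w);Q=np.array([[c,-s,0],[s,c,0],[0,0,1]])
    f=lambda yy,th,rad,ox:np.array([x0,y0,0])+Q@np.array([-56+ox,yy+rad*np.sin(.75-th),75+rad*np.cos(.75-th)])
    return {"kL":f(160,kl,135,-26),"kR":f(-160,kr,135,-26),"cL":f(160,cl,r,dx),"cR":f(-160,cr,r,dx)}
r=least_squares(lambda p:np.concatenate([mod(p)[k]-P[k] for k in P]),[650,-10,0,1.2,1.2,.6,.6,88,10])
print(r.x.round(4),r.fun.round(1))
```

```text
kL [585.9  73.3 186.4] 0.8
kR [ 584.  -234.7  192.4] 1.1
cL [622.2 151.8 165. ] 0.8
cR [ 620.2 -181.1  163.9] 0.1
[ 6.674024e+02 -9.860500e+00 -6.200000e-03  1.356500e+00  1.257900e+00
  7.352000e-01  8.794000e-01  8.981410e+01  9.858000e+00] [-0.   0.4 -0.5  0.  -0.3  0.6  0.  -0.  -0.2 -0.  -0.   0.2]
```

Emit:
drive_tool:
  deltas:
    - [[-2.5,3.2,-0.4],[0,0,0]]
    - [[-2.5,3.2,-0.4],[0,0,0]]
    - [[-2.5,3.2,-0.4],[0,0,0]]
    - [[-2.5,3.2,-0.4],[0,0,0]]
    - [[-2.5,3.2,-0.4],[0,0,0]]
    - [[-2.5,3.2,-0.4],[0,0,0]]
    - [[-2.5,3.2,-0.4],[0,0,0]]
    - [[-2.5,3.2,-0.4],[0,0,0]]
    - [[-2.5,3.2,-0.4],[0,0,0]]
  claw: 5

```text
clock: 1.2
position: [308.8, -261.1, 267.7]
ee_rot: [-0.138, 0.99, -0.0, 0.0]
contact_force: [0.8, -0.5, -0.7]
gripper_width: 50.0
grasp_force: 0.0
```

Emit:
drive_tool:
  deltas:
    - [[-2.5,3.2,-0.4],[0,0,0]]
    - [[-2.5,3.2,-0.4],[0,0,0]]
    - [[-2.5,3.2,-0.4],[0,0,0]]
    - [[-2.5,3.2,-0.4],[0,0,0]]
    - [[-2.5,3.2,-0.4],[0,0,0]]
    - [[-2.5,3.2,-0.4],[0,0,0]]
    - [[-2.5,3.2,-0.4],[0,0,0]]
    - [[-2.5,3.2,-0.4],[0,0,0]]
    - [[-2.5,3.2,-0.4],[0,0,0]]

```text
clock: 2.1
position: [446.5, 77.6, 303.8]
ee_rot: [-0.138, 0.99, 0.0, 0.0]
contact_force: [1.5, -0.6, -0.6]
gripper_width: 50.0
grasp_force: 0.0
```

Emit:
drive_tool:
  deltas:
    - [[0,0,0],[0,0,8]]
    - [[0,0,0],[0,0,7.9]]
    - [[0,0,0],[0,-7,0]]
    - [[0,0,0],[0,-7,0]]
    - [[0,0,0],[0,-7,0]]
    - [[0,0,0],[0,-7,0]]
    - [[0,0,0],[0,-7,0]]
    - [[0,0,0],[0,0,0]]
    - [[0,0,0],[0,0,0]]

```text
clock: 3.0
position: [447.2, 74.1, 304.3]
ee_rot: [0.002, 0.956, -0.001, 0.294]
contact_force: [0.3, 0.4, 0.6]
gripper_width: 49.9
grasp_force: 0.0
```

```bash
cat >> h.py <<'E'
def st():
    s=arm.read_state();M=R.from_quat(s['ee_rot']).as_matrix()
    print(round(s['clock'],2),'tcp',s['position'].round(1),'grasp',(s['position']-18.7*M[:,2]).round(1),'y',M[:,1].round(3),'z',M[:,2].round(3),'w',round(s['gripper_width'],1),'F',np.round(s['contact_force'],1),np.round(s['joints'],2));return s,M
def togo(G):
    s,M=st();d=M.T@(np.array(G)-(s['position']-18.7*M[:,2]));print('togo cm',(d/10).round(2));return d
E
python3 - <<'E'
from h import *
d=shot("wrist");print(np.round(d['mount'],2))
cv2.imwrite("pics/w1.png",d['img'][:,:,::-1])
togo([578,73.3,186.4])
E
```

```text
[[   0.     -0.95   -0.32   83.98]
 [   1.      0.      0.     -0.25]
 [  -0.     -0.32    0.95 -141.67]
 [   0.      0.      0.      1.  ]]
3.05 tcp [448.4  75.1 305.7] grasp [437.9  75.1 321.2] y [0.004 1.    0.   ] z [ 0.563 -0.002 -0.826] w 50.0 F [-0.  -0.9 -0.1] [ 0.7  -0.25 -0.86  0.7  -0.6  -2.79]
togo cm [-3.99 -0.13 19.03]
```

View pics/w1.png

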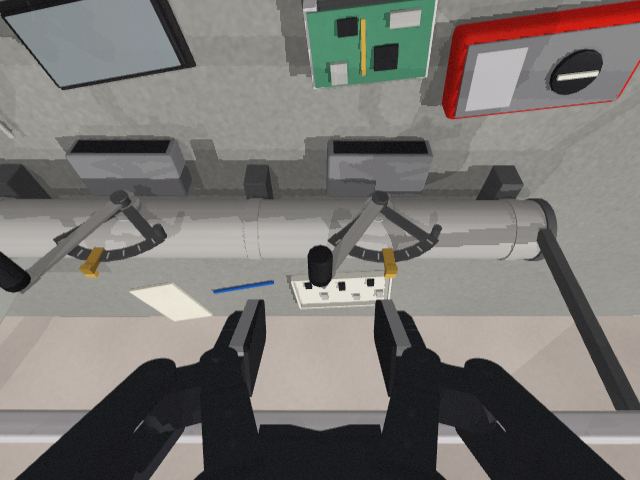

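The wrist view shows the left knob at (319,265), between the open fingers. The left clip is at (391,262), the hinge at (380,199), and the green board at (370,45). The camera sits on the robot's side, clear of the bar. I'll approach along the tool axis.

Emit:
drive_tool:
  deltas:
    - [[-2,0,3],[0,0,0]]
    - [[-2,-0.1,3],[0,0,0]]
    - [[0,0,3],[0,0,0]]
    - [[0,0,3],[0,0,0]]
    - [[0,0,2],[0,0,0]]
    - [[0,0,2],[0,0,0]]
    - [[0,0,1.5],[0,0,0]]
    - [[0,0,1.3],[0,0,0]]
    - [[0,0,0],[0,0,0]]

```text
clock: 3.95
position: [586.9, 71.9, 205.0]
ee_rot: [0.001, 0.96, -0.005, 0.279]
contact_force: [-0.4, -0.3, 0.3]
gripper_width: 50.0
grasp_force: 0.0
```

Run:
```python
from h import *
d=shot("wrist")
cv2.imwrite("pics/w2.png",d['img'][:,:,::-1])
togo([578,73.3,186.4])
```

```text
4.0 tcp [586.   71.8 205.2] grasp [576.   72.  220.9] y [ 0.005  1.    -0.009] z [ 0.536 -0.01  -0.844] w 50.3 F [-0.6 -0.2 -0. ] [ 0.27  0.12 -0.86  1.3  -0.16 -3.1 ]
togo cm [1.68 0.16 3.02]
```

View pics/w2.png

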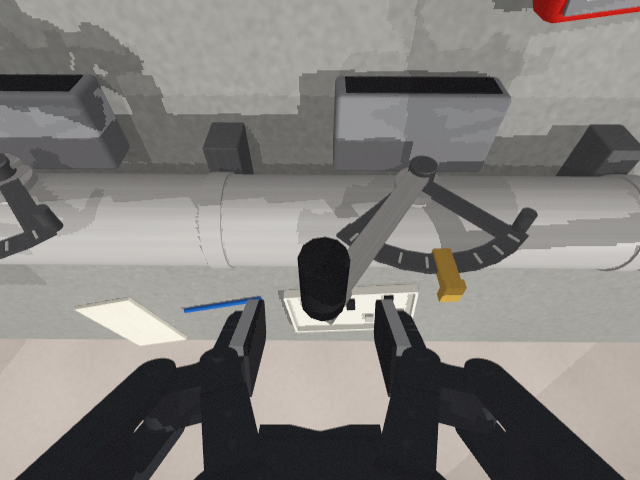

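The wrist view shows the knob at (323,278), still ahead of the fingers. The arm has run into its j5 and j6 limits, so it needs a different tilt. I'll fit a small arm model from the logged states and use it to choose an orientation that can be reached.

```bash
cat > kin.py <<'E'
from h import *
from scipy.optimize import least_squares
import itertools
D=[([-1.035,.385,.008,0,-1.194,-.259],[170.8,-601.2,231.3],[-.1379,.99045,.0011,-.0002])]
M0=R.from_quat(D[0][2])
sg=(1,1,1)
def Rot(q,s,C=R.identity()):
    # forearm frame x=along forearm, tool frame via constant C
    return R.from_euler('z',q[0])*R.from_euler('y',q[1]-q[2])*R.from_euler('x',s[0]*q[3])*R.from_euler('y',s[1]*q[4])*R.from_euler('x',s[2]*q[5])*C
def fk(q,k,s,C):
    a1,h,L1,L2,e,d6,lat=k;p=q[1]-q[2]
    r=a1+L1*np.sin(q[1])+L2*np.cos(p)+e*np.sin(p);z=h+L1*np.cos(q[1])-L2*np.sin(p)+e*np.cos(p)
    m=Rot(q,s,C);return R.from_euler('z',q[0]).apply([r,lat,z])+d6*m.as_matrix()[:,2],m
E
python3 - <<'E'
from kin import *
s=arm.read_state()
D.append((list(s['joints']),list(s['position']),list(s['ee_rot'])))
D.append(([.7,-.25,-.86,.7,-.6,-2.79],[448.4,75.1,305.7],None))
best=None
for g in itertools.product((1,-1),repeat=3):
    C=Rot(D[0][0],g).inv()*M0
    err=(Rot(D[1][0],g,C).inv()*R.from_quat(D[1][2])).magnitude()
    if best is None or err<best[0]:best=(err,g,C)
print(best[0],best[1],best[2].as_matrix().round(3))
f=lambda k:np.concatenate([(fk(q,k,best[1],best[2])[0]-p)*(1 if t else .3) for q,p,t in D]+[(k-np.array([0,400,400,400,0,250,-160]))*.002])
r=least_squares(f,[0,400,400,400,0,250,-160]);print(r.x.round(1),r.fun[:9].round(1))
E
```

```text
0.0020409421815585143 (-1, -1, -1) [[-0.    -0.002  1.   ]
 [-1.     0.    -0.   ]
 [-0.    -1.    -0.002]]
[ 481.  -429.9  354.6  -92.2  204.3 -112.9 -139.2] [ 17.8  10.8   4.4   9.5 -31.4   2.7 -26.9  29.6 -23.5]
```

```bash
cat >> kin.py <<'E'
S3=(-1,-1,-1);CC=Rot(D[0][0],S3).inv()*M0
def fk(q,k,s=S3,C=None):
    a1,h,L1,L2,e,d6,lat=k;p=q[1]-q[2]
    r=a1+L1*np.sin(q[1])+L2*np.cos(p)+e*np.sin(p);z=h+L1*np.cos(q[1])-L2*np.sin(p)+e*np.cos(p)
    m=Rot(q,s,CC);B=R.from_euler('z',q[0])*R.from_euler('y',p)*R.from_euler('x',s[0]*q[3])
    return R.from_euler('z',q[0]).apply([r,0,z])+B.apply([0,lat,0])+d6*m.as_matrix()[:,2],m
E
python3 - <<'E'
from kin import *
s=arm.read_state()
D.append((list(s['joints']),list(s['position']),0))
D.append(([.7,-.25,-.86,.7,-.6,-2.79],[448.4,75.1,305.7],None))
f=lambda k:np.concatenate([(fk(q,k)[0]-p)*(1 if t is not None else .3) for q,p,t in D]+[(k-np.array([0,250,410,430,0,350,-160]))*.01*np.array([3,1,1,1,3,1,0])])
r=least_squares(f,[0,250,410,430,0,350,-160]);print(list(r.x.round(1)),r.fun[:9].round(1))
k=r.x;np.save('k.npy',k)
lo=np.array([-3.14,-1.21,-1.07,-3.16,-2.99,-3.1]);hi=np.array([3.14,2.06,1.41,2.05,-.16,3.1])
Q=R.from_euler('z',-.0062)
def tgt(side,phi,tilt,gam,back=0,gx=-8):
    y=160 if side=='L' else -160
    K=np.array([667.4,-9.9,0])+Q.apply([-82+gx,y+135*np.sin(phi),75+135*np.cos(phi)])
    t,g=np.radians([tilt,gam]);z=np.array([np.sin(t),np.cos(t)*np.sin(g),-np.cos(t)*np.cos(g)])
    yy=np.array([0,np.cos(g),np.sin(g)]);m=np.stack([np.cross(yy,z),yy,z],1)
    return K+z*(18.7-back),m
def ik(p,m,q0):
    def f(q):
        a,b=fk(q,k);return np.concatenate([(a-p)/100,(R.from_matrix(m).inv()*b).as_rotvec()])
    best=None
    for s in [q0,[.3,.3,-.5,-1,-.8,-1],[.3,.3,-.5,.3,-.8,-2],[-.2,.3,-.5,-2.5,-.8,1],[0.5,.3,-.5,-1.5,-.5,0]]:
        r=least_squares(f,np.clip(s,lo+.01,hi-.01),bounds=(lo,hi))
        if best is None or r.cost<best.cost-1e-9:best=r
    return best
for tilt in(29,35,40):
  for gam in(-25,0,20,35):
    out=[]
    for side,ph in(('L',-.607),('L',.015),('R',-.508),('R',.1),('R',.75)):
        r=ik(*tgt(side,ph,tilt,gam),s['joints']);out.append(f"{side}{ph}:{'ok' if r.cost<1e-5 else 'X'} {min((r.x-lo).min(),(hi-r.x).min()):.2f} {r.x[3:].round(1)}")
    print(tilt,gam,out)
E
```

```text
[np.float64(-3.8), np.float64(162.1), np.float64(569.2), np.float64(425.0), np.float64(-0.9), np.float64(301.1), np.float64(-160.2)] [-0.   0.   0.  -0.  -0.   0.   0.2  0.1 -0.2]
29 -25 ['L-0.607:ok 0.00 [ 1.3 -0.6 -3.1]', 'L0.015:ok 0.08 [ 1.1 -0.7 -3. ]', 'R-0.508:X 0.00 [ 2.  -0.2 -3. ]', 'R0.1:ok 0.07 [ 1.9 -0.3 -3. ]', 'R0.75:X 0.00 [ 1.7 -0.4 -3.1]']
29 0 ['L-0.607:X 0.00 [ 1.2 -0.2 -3. ]', 'L0.015:ok 0.15 [ 0.9 -0.3 -3. ]', 'R-0.508:ok 0.30 [-0.2 -0.5 -1.3]', 'R0.1:ok 0.23 [ 0.  -0.4 -1.6]', 'R0.75:ok 0.00 [ 0.5 -0.2 -2.2]']
29 20 ['L-0.607:ok 0.20 [-0.4 -0.4 -1.7]', 'L0.015:ok 0.11 [-0.1 -0.3 -2.1]', 'R-0.508:ok 0.69 [-0.7 -0.9 -0.9]', 'R0.1:ok 0.61 [-0.6 -0.8 -1. ]', 'R0.75:ok 0.44 [-0.6 -0.6 -1.1]']
29 35 ['L-0.607:ok 0.47 [-0.9 -0.6 -1.1]', 'L0.015:ok 0.34 [-0.8 -0.5 -1.4]', 'R-0.508:ok 0.95 [-0.9 -1.1 -0.8]', 'R0.1:ok 0.86 [-0.9 -1.  -0.9]', 'R0.75:ok 0.70 [-0.9 -0.9 -0.9]']
35 -25 ['L-0.607:X 0.00 [ 1.4 -0.6 -3.1]', 'L0.015:X 0.00 [ 1.2 -0.7 -3.1]', 'R-0.508:X 0.00 [-3.2 -0.2  2.3]', 'R0.1:X 0.00 [ 2.  -0.2 -3.1]', 'R0.75:X 0.00 [-3.2 -0.2  2.2]']
35 0 ['L-0.607:X 0.00 
[... 528 characters left out ...]
.607:X 0.00 [ 1.4 -0.5 -3.1]', 'L0.015:X 0.00 [ 1.3 -0.7 -3.1]', 'R-0.508:X 0.00 [-3.  -0.2  2.1]', 'R0.1:X 0.00 [-3.2 -0.2  2.3]', 'R0.75:X 0.00 [-3.2 -0.2  2.2]']
40 0 ['L-0.607:X 0.00 [-3.2 -0.2  1.7]', 'L0.015:X 0.00 [-3.2 -0.2  1.6]', 'R-0.508:ok 0.15 [-0.5 -0.3 -0.9]', 'R0.1:X 0.00 [-0.1 -0.2 -1.4]', 'R0.75:X 0.00 [-0.3 -0.2 -1.3]']
40 20 ['L-0.607:X 0.00 [-0.6 -0.2 -1.5]', 'L0.015:X 0.00 [-0.3 -0.2 -1.8]', 'R-0.508:ok 0.58 [-0.9 -0.7 -0.7]', 'R0.1:ok 0.46 [-0.8 -0.6 -0.8]', 'R0.75:ok 0.29 [-0.9 -0.4 -0.8]']
40 35 ['L-0.607:ok 0.31 [-1.2 -0.5 -0.9]', 'L0.015:ok 0.12 [-1.  -0.3 -1.2]', 'R-0.508:ok 0.83 [-1.  -1.  -0.7]', 'R0.1:ok 0.73 [-1.1 -0.9 -0.7]', 'R0.75:ok 0.58 [-1.2 -0.7 -0.7]']
```

The model fits to 0.2 mm. A tilt of 30° with a sideways lean of 35° is reachable for the left lever, so I'll back off and reorient.

Emit:
drive_tool:
  deltas:
    - [[0,0,-3],[0,0,0]]
    - [[0,0,-3],[0,0,0]]
    - [[0,0,-3],[0,0,0]]
    - [[0,0,-3],[0,0,0]]
    - [[0,0,-3],[0,0,0]]
    - [[0,0,0],[0,0,0]]

```text
clock: 4.6
position: [514.5, 73.2, 328.8]
ee_rot: [0.002, 0.958, -0.004, 0.288]
contact_force: [0.3, 0.6, 0.9]
gripper_width: 49.8
grasp_force: 0.0
```

```bash
cat >> kin.py <<'E'
Qd=R.from_euler('z',-.0062)
def tgt(side,phi,tilt,gam,back=0,gx=-8):
    y=160 if side=='L' else -160
    K=np.array([667.4,-9.9,0])+Qd.apply([-82+gx,y+135*np.sin(phi),75+135*np.cos(phi)])
    t,g=np.radians([tilt,gam]);z=np.array([np.sin(t),np.cos(t)*np.sin(g),-np.cos(t)*np.cos(g)])
    yy=np.array([0,np.cos(g),np.sin(g)]);m=np.stack([np.cross(yy,z),yy,z],1)
    return K+z*(18.7-back),m
def goto(p,m):
    # turn first (rotvec deg), then shift in the turned tool axes (cm)
    s,M=st();rv=np.degrees(R.from_matrix(M.T@m).as_rotvec());d=m.T@(p-s['position'])/10
    print('turn',rv.round(1),np.linalg.norm(rv).round(1),'then shift',d.round(2))
E
python3 - <<'E'
from kin import *
goto(*tgt('L',-.607,30,35,130))
goto(*tgt('L',-.607,30,35,0))
E
```

```text
4.6 tcp [514.5  73.2 328.8] grasp [504.2  73.4 344.4] y [ 0.005  1.    -0.008] z [ 0.551 -0.009 -0.835] w 49.8 F [0.3 0.6 0.9] [ 0.59 -0.13 -0.68  0.58 -0.61 -2.58]
turn [-30.3   3.4  18.4] 35.6 then shift [ 0.37 -8.16  2.2 ]
4.6 tcp [514.5  73.2 328.8] grasp [504.2  73.4 344.4] y [ 0.005  1.    -0.008] z [ 0.551 -0.009 -0.835] w 49.8 F [0.3 0.6 0.9] [ 0.59 -0.13 -0.68  0.58 -0.61 -2.58]
turn [-30.3   3.4  18.4] 35.6 then shift [ 0.37 -8.16 15.2 ]
```

Emit:
drive_tool:
  deltas:
    - [[0,0,0],[-6.1,0.7,3.7]]
    - [[0,0,0],[-6.1,0.7,3.7]]
    - [[0,0,0],[-6.1,0.7,3.7]]
    - [[0,0,0],[-6,0.7,3.7]]
    - [[0,0,0],[-6,0.6,3.6]]
    - [[0.2,-2.8,0],[0,0,0]]
    - [[0.2,-2.8,0],[0,0,0]]
    - [[0,-2.6,1],[0,0,0]]
    - [[0,0,1.2],[0,0,0]]
    - [[0,0,0],[0,0,0]]

```text
clock: 5.6
position: [519.0, 7.8, 258.4]
ee_rot: [0.076, 0.933, 0.253, 0.243]
contact_force: [-0.2, 0.3, -0.3]
gripper_width: 49.7
grasp_force: 0.0
```

Run:
```python
from kin import *
goto(*tgt('L',-.607,30,35,0))
d=shot("wrist")
cv2.imwrite("pics/w3.png",d['img'][:,:,::-1])
for th in(-.607,):
  p,m=tgt('L',th,30,35,18.7,0);print(proj(d,p))
```

```text
5.6 tcp [519.    7.8 258.4] grasp [ 5.098e+02 -3.000e-01  2.725e+02] y [0.019 0.861 0.509] z [ 0.493  0.435 -0.754] w 49.7 F [-0.2  0.3 -0.3] [ 0.01  0.02 -0.34 -0.68 -0.75 -1.34]
turn [-4.4 -0.4  1.2] 4.5 then shift [-0.24  1.23 13.23]
[346.98453255 250.27138584]
```

View pics/w3.png

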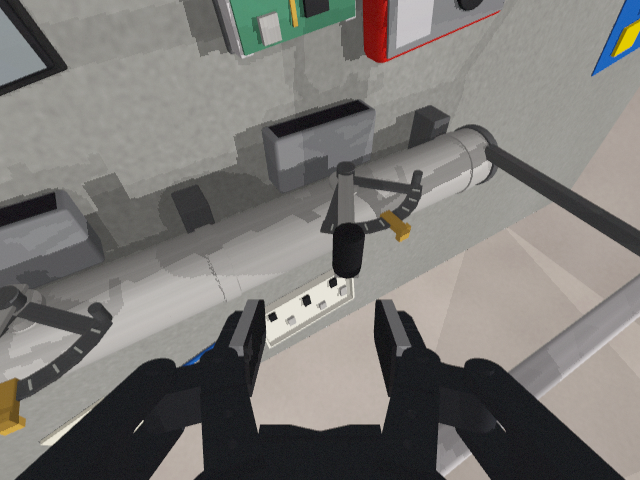

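The left knob is at (348,250), 1 px from the prediction. I'll correct the turn, go in, and close to a loose cage.

Emit:
drive_tool:
  deltas:
    - [[0,0.6,0],[-4.4,-0.4,1.2]]
    - [[-0.2,0.6,2],[0,0,0]]
    - [[0,0,2.5],[0,0,0]]
    - [[0,0,2.5],[0,0,0]]
    - [[0,0,2],[0,0,0]]
    - [[0,0,2],[0,0,0]]
    - [[0,0,2.2],[0,0,0]]
    - [[0,0,0],[0,0,0]]

```text
clock: 6.45
position: [587.3, 85.2, 173.1]
ee_rot: [0.075, 0.921, 0.291, 0.247]
contact_force: [0.4, 0.6, 0.2]
gripper_width: 49.6
grasp_force: 0.0
```

Emit:
drive_tool:
  deltas:
    - [[0,0,0],[0,0,0]]
    - [[0,0,0],[0,0,0]]
    - [[0,0,0],[0,0,0]]
    - [[0,0,0],[0,0,0]]
  claw: 2.7

```text
clock: 6.85
position: [587.4, 82.6, 175.3]
ee_rot: [0.076, 0.921, 0.291, 0.249]
contact_force: [-0.5, -0.8, 0.6]
gripper_width: 26.9
grasp_force: 0.0
```

Run:
```python
from kin import *
goto(*tgt('L',-.607,30,35,0))
m=st()[1]
pp=np.linspace(-.607,.015,7);P=[tgt('L',a,30,35)[0] for a in pp]
for a,b in zip(P,P[1:]):print((m.T@(b-a)/10).round(2))
```

```text
6.85 tcp [587.4  82.6 175.3] grasp [578.   73.3 188.5] y [-0.005  0.819  0.573] z [ 0.503  0.498 -0.707] w 26.9 F [-0.5 -0.8  0.6] [ 0.07  0.24 -0.29 -0.94 -0.61 -1.13]
turn [0.1 0.2 0.2] 0.3 then shift [ 0.13 -0.13  0.2 ]
6.85 tcp [587.4  82.6 175.3] grasp [578.   73.3 188.5] y [-0.005  0.819  0.573] z [ 0.503  0.498 -0.707] w 26.9 F [-0.5 -0.8  0.6] [ 0.07  0.24 -0.29 -0.94 -0.61 -1.13]
[0.03 1.4  0.07]
[0.1  1.38 0.2 ]
[0.17 1.35 0.32]
[0.24 1.31 0.44]
[0.31 1.25 0.55]
[0.37 1.17 0.66]
```

Emit:
drive_tool:
  deltas:
    - [[0,0.7,0],[0,0,0]]
    - [[0,0.7,0.1],[0,0,0]]
    - [[0,0.7,0.1],[0,0,0]]
    - [[0.1,0.7,0.1],[0,0,0]]
    - [[0.1,0.7,0.1],[0,0,0]]
    - [[0.1,0.65,0.2],[0,0,0]]
    - [[0.1,0.65,0.2],[0,0,0]]
    - [[0.1,0.65,0.2],[0,0,0]]
    - [[0.2,0.65,0.3],[0,0,0]]
    - [[0.2,0.6,0.3],[0,0,0]]
    - [[0.2,0.6,0.3],[0,0,0]]
    - [[0,0,0],[0,0,0]]

```text
clock: 8.05
position: [586.8, 156.6, 198.1]
ee_rot: [0.076, 0.921, 0.291, 0.248]
contact_force: [-0.5, 0.2, 0.1]
gripper_width: 26.8
grasp_force: 0.0
```

Run:
```python
from kin import *
goto(*tgt('L',.015,30,35,0))
goto(*tgt('L',.034,30,35,0))
d=shot("wrist")
cv2.imwrite("pics/w4.png",d['img'][:,:,::-1])
S=shot("side")
for c,s in blobs(S,(0,0,0),(180,255,32),(220,180,350,300),30):print(c.round(1),s)
p,m=tgt('L',.015,30,35,18.7,0);print(proj(S,p))
```

```text
8.05 tcp [586.8 156.6 198.1] grasp [577.4 147.3 211.4] y [-0.005  0.819  0.574] z [ 0.5    0.499 -0.708] w 26.8 F [-0.5  0.2  0.1] [ 0.27  0.2  -0.31 -0.82 -0.49 -1.38]
turn [0.2 0.  0.2] 0.3 then shift [0.12 0.36 0.41]
8.05 tcp [586.8 156.6 198.1] grasp [577.4 147.3 211.4] y [-0.005  0.819  0.574] z [ 0.5    0.499 -0.708] w 26.8 F [-0.5  0.2  0.1] [ 0.27  0.2  -0.31 -0.82 -0.49 -1.38]
turn [0.2 0.  0.2] 0.3 then shift [0.2  0.56 0.55]
[280.9 235.8] [ 246  204   80   65 1246]
[240.1 253.8] [237 250   9  11  41]
[327.5 265.6] [319 252  18  28 135]
[247.79296866 259.24205197]
```

View pics/w4.png

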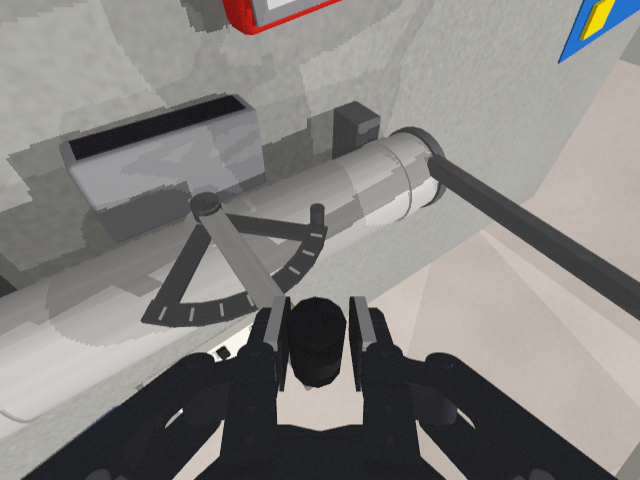

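The wrist view shows the peg (316,340) caged between the pads, with the lever nearly over the clip, which is hidden behind the bar. It is still about 5 mm short, so I'll push the remainder, open and back off to check.

Emit:
drive_tool:
  deltas:
    - [[0.1,0.3,0.3],[0,0,0]]
    - [[0.1,0.25,0.2],[0,0,0]]
    - [[0,0,0],[0,0,0]]
    - [[0,0,0],[0,0,0]]
    - [[0,-0.15,0],[0,0,0]]

```text
clock: 8.65
position: [587.9, 161.9, 196.2]
ee_rot: [0.076, 0.921, 0.291, 0.248]
contact_force: [-0.5, 0.7, 0.4]
gripper_width: 27.3
grasp_force: 0.0
```

Emit:
drive_tool:
  deltas:
    - [[0,0,0],[0,0,0]]
    - [[0,0,0],[0,0,0]]
    - [[0,0,0],[0,0,0]]
    - [[0,0,0],[0,0,0]]
    - [[0,0,-1],[0,0,0]]
    - [[0,0,-2.5],[0,0,0]]
    - [[0,0,-3],[0,0,0]]
    - [[0,0,-3],[0,0,0]]
    - [[0,0,-3],[0,0,0]]
    - [[0,0,-1.5],[0,0,0]]
    - [[0,0,0],[0,0,0]]
    - [[0,0,0],[0,0,0]]
  claw: 5

```text
clock: 9.85
position: [517.5, 92.0, 294.8]
ee_rot: [0.077, 0.921, 0.291, 0.248]
contact_force: [-0.2, 0.3, 0.4]
gripper_width: 49.8
grasp_force: 0.0
```

Run:
```python
from kin import *
st()
d=shot("wrist");S=shot("side")
a=d['img'];b=cv2.resize(S['img'][200:350,160:360],(640,480),interpolation=cv2.INTER_CUBIC)
im=np.hstack([a,b]);cv2.imwrite("pics/w5.png",cv2.resize(im,(800,300),interpolation=cv2.INTER_AREA)[:,:,::-1])
for n,e in(("W",d),("S",S)):
  for nm,lo,hi in(("brass",(12,110,60),(28,255,255)),("black",(0,0,0),(180,255,32))):
    for c,s in blobs(e,lo,hi,(0,0,640,480) if n=="W" else (210,180,350,300),30):
        if s[4]<6000:print(n,nm,c.round(1),s)
for ph in(-.05,.015,.08):
  p,m=tgt('L',ph,30,35,18.7,0);print(ph,proj(d,p),proj(S,p))
# clip tip prediction
for ph in(.015,):
  c=np.array([667.4,-9.9,0])+Qd.apply([-46,160+89.8*np.sin(ph),75+89.8*np.cos(ph)]);print(proj(d,c),proj(S,c))
```

```text
9.85 tcp [517.5  92.  294.8] grasp [508.2  82.7 308. ] y [-0.003  0.819  0.574] z [ 0.502  0.498 -0.708] w 49.8 F [-0.2  0.3  0.4] [ 0.19 -0.04 -0.34 -0.66 -0.69 -1.53]
W brass [151.6  16. ] [142   0  19  34 200]
W brass [543.9  36. ] [530  18  29  38 465]
W brass [290.  245.4] [283 236  13  16  52]
W black [558.9   7. ] [554   0  11  16  99]
W black [211.2 126.3] [ 158  106  109   41 1216]
W black [317.7 240.6] [ 305  216   29   53 1202]
W black [255.3 338. ] [244 301  22  85 863]
W black [232.8 320.1] [223 311  19  18 127]
W black [405.4 317.6] [399 312  15  11  79]
S brass [232.9 276. ] [228 269   9  19  75]
S black [322.6 191.6] [295 180  55  34 729]
S black [248.  259.1] [236 251  25  17 263]
S black [327.4 265.7] [319 252  18  28 135]
-0.05 [312.42510268 247.41469897] [250.47524133 257.06447162]
0.015 [321.47874512 242.8642487 ] [247.79296866 259.24205197]
0.08 [329.90573207 237.99783736] [245.08963562 261.73523292]
[293.21064651 238.72764934] [233.50948277 275.9383113 ]
```

View pics/w5.png

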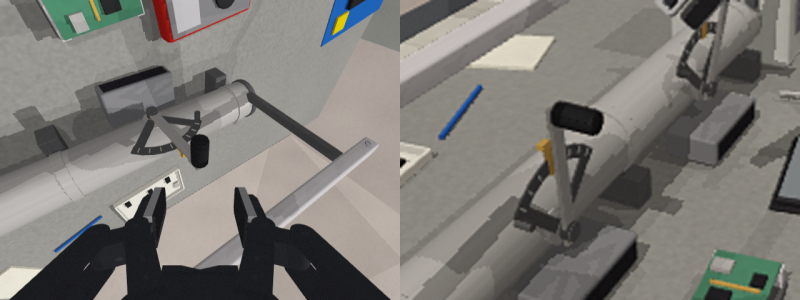

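The lever now sits in front of the clip. In the side view the knob is at (248,259), against a prediction of (247.8,259.2) for the clip angle. I'll cross-check the clip angle with the earlier wrist views.

Run:
```python
from kin import *
k=np.load('k.npy')
d=shot("wrist");Mt=np.array(d['mount'])
def view(f,pos,q):
    e=dict(d);e['img']=cv2.imread(f"pics/{f}.png")[:,:,::-1]
    T=np.eye(4);T[:3,:3]=R.from_quat(q).as_matrix();T[:3,3]=pos;T=T@Mt;e['Rm'],e['eye']=T[:3,:3],T[:3,3];return e
qn=lambda y,z:R.from_matrix(np.linalg.svd(np.stack([np.cross(y,z),y,z],1))[0]@np.linalg.svd(np.stack([np.cross(y,z),y,z],1))[2]).as_quat()
V={"w1":view("w1",[448.4,75.1,305.7],qn([.004,1,0],[.563,-.002,-.826])),"w2":view("w2",[586,71.8,205.2],qn([.005,1,-.009],[.536,-.01,-.844])),"w3":view("w3",[519,7.8,258.4],qn([.019,.861,.509],[.493,.435,-.754]))}
roi={"w1":[(375,240,405,285),(305,240,335,290)],"w2":[(430,240,475,305),(295,230,352,325)],"w3":[(375,205,415,245),(330,220,367,282)]}
def pt(ph,r,dx):return np.array([667.4,-9.9,0])+Qd.apply([-56+dx,160+r*np.sin(ph),75+r*np.cos(ph)])
for n,e in V.items():
    c=max(blobs(e,(12,110,60),(28,255,255),roi[n][0],20),key=lambda b:b[1][4])[0];kb=max(blobs(e,(0,0,0),(180,255,40),roi[n][1],20),key=lambda b:b[1][4])[0]
    for nm,o,ph,r,dx in(("clip",c,.0148,89.8,9.9),("knob",kb,-.607,135,-26)):
        p=proj(e,pt(ph,r,dx));g=(proj(e,pt(ph+.05,r,dx))-p)/.05;x=(proj(e,pt(ph,r,dx+5))-p)/5;rr=(proj(e,pt(ph,r+5,dx))-p)/5
        print(n,nm,o.round(1),p.round(1),'dphi',round(float((o-p)@g/(g@g)),3))
```

```text
w1 clip [389.2 263.3] [390.1 265.3] dphi -0.01
w1 knob [319.  266.3] [319.4 263.1] dphi 0.009
w2 clip [447.8 276.1] [451.3 283.3] dphi -0.023
w2 knob [323.1 277.3] [325.1 279.5] dphi -0.011
w3 clip [396.6 225.2] [400.4 228.6] dphi -0.022
w3 knob [347.4 249.4] [347.1 250.3] dphi 0.001
```

The lever and clip agree within about 0.01 rad, so the left side is done. Next is the right lever.

Run:
```python
from kin import *
k=np.load('k.npy');lo=np.array([-3.14,-1.21,-1.07,-3.16,-2.99,-3.1]);hi=np.array([3.14,2.06,1.41,2.05,-.16,3.1])
q0=arm.read_state()['joints']
for g in(8,15):
  q=q0
  for ph in(-.508,0,.4,.75,.8):
    p,m=tgt('R',ph,30,g)
    r=least_squares(lambda q:np.concatenate([(fk(q,k)[0]-p)/100,(R.from_matrix(m).inv()*fk(q,k)[1]).as_rotvec()]),np.clip(q,lo+.01,hi-.01),bounds=(lo,hi));q=r.x
    print(g,ph,r.cost<1e-5,q.round(2))
goto(*tgt('R',-.508,30,15,130))
m=tgt('R',0,30,15)[1]
pp=np.linspace(-.508,.78,13);P=[tgt('R',a,30,15)[0] for a in pp]
for a,b in zip(P,P[1:]):print((m.T@(b-a)/10).round(2),end=' ')
```

```text
8 -0.508 True [-0.27  0.29 -0.24 -0.44 -0.61 -1.03]
8 0 True [-0.12  0.22 -0.32 -0.35 -0.55 -1.24]
8 0.4 True [ 0.01  0.2  -0.41 -0.27 -0.45 -1.41]
8 0.75 True [ 0.11  0.22 -0.49 -0.2  -0.33 -1.54]
8 0.8 True [ 0.12  0.23 -0.5  -0.19 -0.31 -1.56]
15 -0.508 True [-0.35  0.32 -0.16 -0.59 -0.75 -0.93]
15 0 True [-0.21  0.24 -0.23 -0.54 -0.68 -1.08]
15 0.4 True [-0.09  0.22 -0.3  -0.5  -0.58 -1.19]
15 0.75 True [-0.    0.24 -0.37 -0.5  -0.48 -1.25]
15 0.8 True [ 0.01  0.24 -0.37 -0.5  -0.47 -1.25]
10.0 tcp [517.7  92.3 293.6] grasp [508.3  83.  306.8] y [-0.003  0.819  0.573] z [ 0.499  0.498 -0.709] w 49.9 F [-0.1  0.5 -0.3] [ 0.19 -0.04 -0.34 -0.66 -0.69 -1.53]
turn [17.4 -0.  -9.9] 20.0 then shift [ -4.43 -34.22  -7.13]
[-0.15  1.42 -0.24] [-0.07  1.44 -0.1 ] [0.01 1.45 0.03] [0.09 1.44 0.17] [0.16 1.41 0.3 ] [0.24 1.36 0.43] [0.31 1.3  0.55] [0.38 1.23 0.67] [0.44 1.14 0.78] [0.5  1.04 0.88] [0.55 0.92 0.97] [0.6  0.8  1.05]
```

Emit:
drive_tool:
  deltas:
    - [[0,0,0],[5.8,0,-3.3]]
    - [[0,0,0],[5.8,0,-3.3]]
    - [[0,0,-2],[5.8,0,-3.3]]
    - [[0,-3.4,-3],[0,0,0]]
    - [[-0.5,-4.4,-2],[0,0,0]]
    - [[-0.5,-4.4,0],[0,0,0]]
    - [[-0.5,-4.4,0],[0,0,0]]
    - [[-0.5,-4.4,0],[0,0,0]]
    - [[-0.5,-4.4,0],[0,0,0]]
    - [[-0.9,-4.4,0],[0,0,0]]
    - [[-1,-4.4,0],[0,0,0]]
    - [[0,0,0],[0,0,0]]

```text
clock: 11.2
position: [520.8, -266.9, 261.3]
ee_rot: [0.044, 0.956, 0.147, 0.251]
contact_force: [0.4, 0.3, -0.2]
gripper_width: 49.8
grasp_force: 0.0
```

Run:
```python
from kin import *
goto(*tgt('R',-.508,30,15))
d=shot("wrist")
p,m=tgt('R',-.508,30,15,18.7,0);print(proj(d,p))
for c,s in blobs(d,(0,0,0),(180,255,40),(240,150,420,320),100):print(c.round(1),s)
```

```text
11.2 tcp [ 520.8 -266.9  261.3] grasp [ 511.6 -271.7  276.9] y [0.01  0.953 0.302] z [ 0.492  0.258 -0.831] w 49.8 F [ 0.4  0.3 -0.2] [-0.48  0.2  -0.1  -0.57 -0.99 -0.94]
turn [ 2.  -0.5 -1.8] 2.7 then shift [-1.07  1.31 11.07]
[334.004889  269.1652729]
[335.3 268.1] [ 320  240   33   58 1615]
[259.4 311. ] [253 300  12  20 169]
[379.5 311.2] [375 300  12  20 172]
```

Prediction and observation agree within 2 px, so I'll go in and cage the knob.

Emit:
drive_tool:
  deltas:
    - [[-0.5,0.7,1],[2,-0.5,-1.8]]
    - [[-0.6,0.6,2],[0,0,0]]
    - [[0,0,2],[0,0,0]]
    - [[0,0,2],[0,0,0]]
    - [[0,0,2],[0,0,0]]
    - [[0,0,1.5],[0,0,0]]
    - [[0,0,0.6],[0,0,0]]
    - [[0,0,0],[0,0,0]]

```text
clock: 12.05
position: [585.5, -225.1, 181.6]
ee_rot: [0.03, 0.957, 0.126, 0.258]
contact_force: [-0.5, 0.1, -0.1]
gripper_width: 50.2
grasp_force: 0.0
```

Emit:
drive_tool:
  deltas:
    - [[0,0,0],[0,0,0]]
    - [[0,0,0],[0,0,0]]
    - [[0,0,0],[0,0,0]]
    - [[0,0,0],[0,0,0]]
  claw: 2.9

```text
clock: 12.45
position: [585.7, -226.9, 183.5]
ee_rot: [0.031, 0.957, 0.125, 0.26]
contact_force: [-0.2, -3.1, 0.6]
gripper_width: 29.0
grasp_force: 1.1
```

Run:
```python
from kin import *
goto(*tgt('R',-.508,30,15))
```

```text
12.45 tcp [ 585.7 -226.9  183.5] grasp [ 576.2 -231.1  199.1] y [-0.006  0.967  0.255] z [ 0.506  0.223 -0.834] w 29.0 F [-0.2 -3.1  0.6] [-0.34  0.31 -0.16 -0.59 -0.75 -0.93]
turn [-0.   0.4  0.4] 0.6 then shift [ 0.28 -0.53  0.41]
```

Emit:
drive_tool:
  deltas:
    - [[0.2,0.5,0.3],[0,0,0]]
    - [[-0.1,0.7,-0.1],[0,0,0]]
    - [[0,0.7,-0.1],[0,0,0]]
    - [[0,0.7,0],[0,0,0]]
    - [[0,0.75,0],[0,0,0]]
    - [[0,0.7,0],[0,0,0]]
    - [[0,0.7,0.1],[0,0,0]]
    - [[0.1,0.7,0.1],[0,0,0]]
    - [[0.1,0.7,0.1],[0,0,0]]
    - [[0.1,0.7,0.2],[0,0,0]]
    - [[0.1,0.7,0.2],[0,0,0]]
    - [[0.1,0.7,0.2],[0,0,0]]

```text
clock: 13.65
position: [584.4, -142.5, 192.0]
ee_rot: [0.031, 0.957, 0.126, 0.259]
contact_force: [-0.9, -2.4, 0.7]
gripper_width: 29.1
grasp_force: 1.2
```

Run:
```python
from kin import *
s,m=st()
g=s['position']-18.7*m[:,2];h=np.array([667.4,-9.9,0])+Qd.apply([-90,-160,75])
v=g-h;print('phi',np.arctan2(v[1],v[2]),'rad',np.hypot(v[1],v[2]))
ph=np.arctan2(v[1],v[2]);pp=np.linspace(ph,.78,11)
P=[g]+[tgt('R',a,30,15,18.7)[0] for a in pp[1:]]
for a,b in zip(P,P[1:]):print((m.T@(b-a)/10).round(2))
```

```text
13.65 tcp [ 584.4 -142.5  192. ] grasp [ 575.  -146.7  207.6] y [-0.007  0.967  0.257] z [ 0.503  0.225 -0.834] w 29.1 F [-0.9 -2.4  0.7] [-0.16  0.23 -0.26 -0.53 -0.64 -1.12]
phi 0.1689163872538265 rad 134.4895579616725
[0.02 0.76 0.36]
[0.2  0.72 0.36]
[0.22 0.69 0.4 ]
[0.24 0.66 0.43]
[0.26 0.63 0.47]
[0.28 0.6  0.5 ]
[0.3  0.56 0.53]
[0.32 0.52 0.56]
[0.33 0.48 0.58]
[0.35 0.44 0.61]
```

Emit:
drive_tool:
  deltas:
    - [[0.1,0.8,0.3],[0,0,0]]
    - [[0.2,0.7,0.4],[0,0,0]]
    - [[0.2,0.7,0.4],[0,0,0]]
    - [[0.2,0.65,0.4],[0,0,0]]
    - [[0.3,0.65,0.5],[0,0,0]]
    - [[0.3,0.6,0.5],[0,0,0]]
    - [[0.3,0.55,0.5],[0,0,0]]
    - [[0.3,0.5,0.6],[0,0,0]]
    - [[0,0,0],[0,0,0]]

```text
clock: 14.55
position: [585.4, -81.7, 164.8]
ee_rot: [0.03, 0.957, 0.126, 0.258]
contact_force: [1.1, 0.3, -0.6]
gripper_width: 29.2
grasp_force: 0.0
```

Emit:
drive_tool:
  deltas:
    - [[0.2,0.25,0.3],[0,0,0]]
    - [[0.1,0.25,0.3],[0,0,0]]
    - [[0.2,0.2,0.3],[0,0,0]]
    - [[0,0,0],[0,0,0]]

```text
clock: 14.95
position: [586.3, -73.7, 157.6]
ee_rot: [0.031, 0.957, 0.125, 0.259]
contact_force: [1.3, -2.1, -2.6]
gripper_width: 29.0
grasp_force: 1.4
```

```bash
cat > m.py <<'E'
from kin import *
s,m=st()
g=s['position']-18.7*m[:,2];h=np.array([667.4,-9.9,0])+Qd.apply([-90,-160,75])
v=g-h;print('phi',np.arctan2(v[1],v[2]),'rad',np.hypot(v[1],v[2]))
d=shot("wrist")
for ph in(.6,.7,.75):print(ph,proj(d,tgt('R',ph,30,15,18.7,0)[0]))
for c,s in blobs(d,(0,0,0),(180,255,24),(200,150,450,420),100):print(c.round(1),s)
cv2.imwrite("pics/w6.png",d['img'][:,:,::-1])
E
python3 m.py
```

```text
14.95 tcp [586.3 -73.7 157.6] grasp [576.9 -77.8 173.2] y [-0.006  0.967  0.256] z [ 0.504  0.224 -0.834] w 29.0 F [ 1.3 -2.1 -2.6] [-0.    0.24 -0.36 -0.51 -0.48 -1.23]
phi 0.749784709742781 rad 134.25099629605555
0.6 [291.80572502 386.64869983]
0.7 [312.94440489 360.68072343]
0.75 [321.80722036 347.95248609]
```

Emit:
drive_tool:
  deltas:
    - [[0.1,0.2,0.2],[0,0,0]]
    - [[0.1,0.2,0.2],[0,0,0]]
    - [[0,0,0],[0,0,0]]

```text
clock: 15.3
position: [587.3, -72.8, 155.8]
ee_rot: [0.031, 0.957, 0.122, 0.261]
contact_force: [-2.6, -16.3, 1.1]
gripper_width: 29.3
grasp_force: 7.7
```

Emit:
drive_tool:
  deltas:
    - [[0,0.2,0],[0,0,0]]
    - [[0,0,0],[0,0,0]]

```text
clock: 15.5
position: [587.4, -72.7, 155.8]
ee_rot: [0.031, 0.957, 0.121, 0.262]
contact_force: [-1.8, -23.2, 0.2]
gripper_width: 28.7
grasp_force: 11.1
```

The force rose to 23 N with no further motion, so the lever is on its stop. I'll relieve the push, open and retreat.

Emit:
drive_tool:
  deltas:
    - [[0,-0.4,0],[0,0,0]]
    - [[0,-0.4,-0.2],[0,0,0]]
    - [[0,0,0],[0,0,0]]

```text
clock: 15.8
position: [585.6, -74.9, 155.0]
ee_rot: [0.031, 0.957, 0.126, 0.259]
contact_force: [0.6, 0.5, 1.1]
gripper_width: 28.9
grasp_force: 0.0
```

Emit:
drive_tool:
  deltas:
    - [[0,0,0],[0,0,0]]
    - [[0,0,0],[0,0,0]]
    - [[0,0,0],[0,0,0]]
    - [[0,0,-1],[0,0,0]]
    - [[0,0,-2.5],[0,0,0]]
    - [[0,0,-3],[0,0,0]]
    - [[0,0,-3],[0,0,0]]
    - [[0,0,-3],[0,0,0]]
    - [[0,0,-2],[0,0,0]]
    - [[0,0,0],[0,0,0]]
    - [[0,0,0],[0,0,0]]
  claw: 5

```text
clock: 16.9
position: [512.2, -107.3, 276.2]
ee_rot: [0.031, 0.957, 0.126, 0.26]
contact_force: [0.4, 0.3, -0.0]
gripper_width: 50.2
grasp_force: 0.0
```

Run:
```python
from kin import *
st()
d=shot("wrist");S=shot("side");T=shot("top")
for n,e in(("W",d),("S",S),("T",T)):
  for sd,phs in(("R",(.65,.75)),("L",(.0,.015))):print(n,sd,[proj(e,tgt(sd,ph,30,15,18.7,0)[0]).round(1) for ph in phs])
  for c,s in blobs(e,(0,0,0),(180,255,32),{"W":(0,100,640,400),"S":(210,180,350,300),"T":(220,165,480,215)}[n],40):
    if s[4]<4000:print(n,c.round(1),s)
  for c,s in blobs(e,(12,110,60),(28,255,255),{"W":(0,100,640,400),"S":(210,180,350,300),"T":(220,165,480,215)}[n],20):print(n,'brass',c.round(1),s)
a=cv2.resize(d['img'],(400,300),interpolation=cv2.INTER_AREA)
im=np.hstack([a,cv2.resize(S['img'],(400,300),interpolation=cv2.INTER_AREA)])
cv2.imwrite("pics/fin.png",np.vstack([im,np.hstack([cv2.resize(S['img'][170:320,210:410],(400,300)),cv2.resize(T['img'],(400,300),interpolation=cv2.INTER_AREA)])])[:,:,::-1])
```

```text
16.9 tcp [ 512.2 -107.3  276.2] grasp [ 502.7 -111.5  291.8] y [-0.007  0.967  0.256] z [ 0.505  0.225 -0.834] w 50.2 F [ 0.4  0.3 -0. ] [-0.07 -0.   -0.35 -0.4  -0.74 -1.33]
W R [array([313.2, 253.7]), array([322.7, 243.4])]
W L [array([585.3, 225.4]), array([587.2, 225. ])]
W [467.5 105.4] [425 100  95  15 774]
W [190.8 140.8] [ 133  128  118   27 1370]
W [584.4 221.7] [ 559  199   56   50 1319]
W [315.2 239.2] [304 217  29  52 888]
W [201.  370.5] [ 108  301  156   99 3072]
W [430.7 366.9] [ 374  301  162   99 3775]
W [233.9 318. ] [226 312  15  14  67]
W [404.1 316.8] [398 312  15  12  54]
W [225.  335.9] [219 331  15  12  60]
W brass [529. 218.] [515 201  26  29 220]
W brass [204.4 279.4] [196 260  18  39 558]
S R [array([307.2, 220.6]), array([305.3, 225.9])]
S L [array([248.4, 258.7]), array([247.8, 259.2])]
S [306.3 225.8] [296 220  21  12 151]
S [248.  259.4] [236 251  25  17 239]
S [327.4 265.6] [319 252  18  28 136]
S brass [311.1 210.5] [307 206   8  13  55]
S brass [232.9 276. ] [228 269   9  19  77]
T R [array([375.1, 199.7]), array([369.2, 200.8])]
T L [array([247.7, 192.9]), array([246.6, 192.9])]
T [247.2 193.4] [240 182  14  24 240]
T [371.  201.6] [366 191  11  22 229]
T brass [421.3 186.3] [417 182   9   9  56]
```

View pics/fin.png

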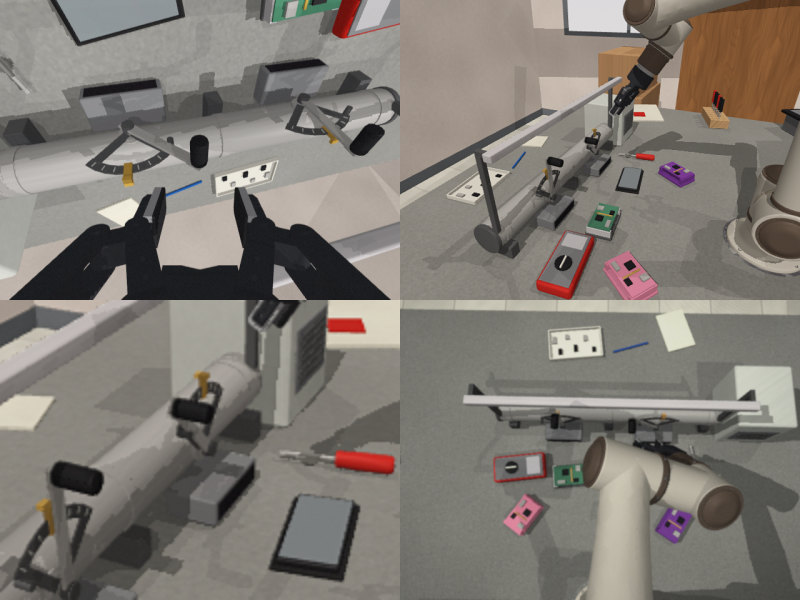

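The composite shows both levers where they should be. The right knob leans left against its stop (side view (306,226), predicted (305,226)). The left lever is still on its clip, with the knob at (248,259). The clips, board, phone, meter and screwdriver are unmoved, and the gripper is clear.

```bash
python3 -c "
from bench import arm
print(arm.job_done())"
```

```text
the job is handed in; nothing more can be done
None
```

I handed the job in at about 17 s: the left lever (board side) is lined up with its brass clip to within about 0.02 rad, the right lever is against its closed stop, both are released, and nothing else on the bench appears to have moved in the final pictures.

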